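# Point-and-call check of a beam line before the laser is switched on

### The arm

A 6-joint arm with a two-finger parallel gripper is mounted at the origin on a cart in front of the work surface, level with it; the furniture and walls round the work are solid. World frame = base frame: x ahead of the robot, y to its left, z up, the work surface at z = 0. Lengths are in m, angles in degrees, forces in N, time in s.
With the tool pointing down it reaches from about 0.375 to 0.75 m from the base axis. Payload 9 kg.
Tool frame: the origin (TCP) lies where the fingers leave the gripper's body, on its centre line; the fingertips stand 73 mm ahead of it and the grasp point (between the pads) lies 54 mm ahead of it (robot.tip_reach is the distance from the TCP to the fingertips, in m); z points along the fingers, y is the line along which they close (so a half turn about z gives the same grasp; the last joint's range is limited). The gripper opens to 85 mm and grips with 20 to 120 N. Pads are 22 mm wide; open, the fingers measure 114 mm over their backs; the gripper's body (76 mm by 85 mm) begins 54 mm behind the grasp point. The pads swing forward as they close: fully open they stand 13 mm farther back than shut.
Start: joints at [-76.702, 5.964, 5.575, 89.605, 0, 77.527], TCP at [0.261, -0.54, 0.304] pointing down, gripper open.
Joint ranges: [-171.21, 171.21], [-48.23, 106.86], [-62.78, 66.21], [-105.2, 120.99], [-86.42, 89.51], [-180, 180]. Speed limits (degrees/s): [127.2, 127.2, 147.25, 180, 180, 180].

### API

Orientations are given as [roll, pitch, yaw] about the fixed x, y, z axes, in that order (R = Rz(yaw) Ry(pitch) Rx(roll)).
In Python, from plant import robot gives the robot as it stands. Calls block until the motion is done:
- robot.move_pose(position, orientation): joint-space move of the TCP to a pose.
- robot.line_to(position, vel=0.15, rotation=None, guard=None): straight line of the TCP; rotation=None keeps the orientation; vel is the mean speed in m/s. With guard (N) it stops when the force on the tool has changed by that much, and returns True; else False.
- robot.goto_joints(angles): joint-space move.
- robot.set_gripper(opening): finger opening in m; the grip force is fixed at half the most; returns when the fingers have stopped.
- robot.pause(seconds).
- robot.ik(position, orientation): joint angles nearest the present ones, or None.
- robot.observe(): the state.
- robot.grab_frame(name): name is "side" or "top" or "wrist"; returns the picture (480x640x3 uint8, blue, green, red); there is no depth.
- robot.get_calibration(name): a dict with "vertical_fov" (degrees; the focal length in pixels is half the picture's height over the tangent of half this angle, whatever the lens; pixels are square), "cx", "cy" (the principal point, pixels), "rvec" (rotation vector, rad) and "tvec" (3), from world to camera coordinates, as OpenCV has them. Camera axes: x right, y down, z forward; pixel columns grow to the right and rows downward; lengths in m; the calibration is good to about 2 mm. A picture is of the moment at which its call begins: read the wrist's pose just before it. get_calibration takes no time and is no camera call; for the wrist camera it gives the pose at the moment of the call.
A pose or a line that the arm cannot do raises robot.IKError and nothing moves.
- robot.job_done(): hands the job in; it is judged then, once.
The state is a dict: "time": time; "q": joint angles; "qvel": joint speeds; "joint_torque": joint torques, N m; "tool_pos": TCP position; "tcp_rot": TCP orientation; "ft_force": force on the tool from outside, world axes, zero at the start; "torque": the same for the moment, N m; "gripper_width": finger opening in m; "gripper_force": force on a finger pad.
Only numpy, scipy, OpenCV 4.12 (cv2) and the standard library are available. Lean on these libraries where they do the work, as an engineer would, in place of code of your own. Each camera call takes 0.05 s, during which the arm holds its last target. There are 200 camera calls.

### The job

Do the point-and-call check of the small optics standing in the open middle of the table, for the colleague who ticks the list: with the fingertips, point down from two to three centimetres above the middle of the mirror mount, then of the lens mount, then of the optical power sensor, staying about two seconds at each, and finish there, still pointing at the power sensor. Touch and move nothing on the table. Travel well above everything between the stops, so that you point at nothing else on the way.

Things in the scene. Friction and masses are not known exactly. Their poses are not given: they have to be found in the camera images.
- mirror: mirror mount: a round 42 mm base, a short steel post and on it a black square frame, about 45 mm wide, with a bright round mirror in its face; 94 mm high. Stands loose and upright on the table; origin at the centre of its underside, z up; the yaw varies.
- mirror_top (a point): the point on the upright centre line of mirror, level with its highest part (94 mm above its underside)
- lens: lens mount: a round 40 mm base, a steel post and on it a round black ring, about 30 mm across, with a dark glass lens in it; 88 mm high. Stands loose and upright on the table; origin at the centre of its underside, z up; the yaw varies.
- lens_top (a point): the point on the upright centre line of lens, level with its highest part (88 mm above its underside)
- sensor: optical power sensor: a black squat round puck, 44 mm across and 16 mm high, with a recessed dark round window in its flat top; smaller and thicker than the lens cap. Stands loose and upright on the table; origin at the centre of its underside, z up; the yaw varies.
- sensor_top (a point): the point on the upright centre line of sensor, level with its highest part (16 mm above its underside)
- cap: lens cap, a bystander: a thin plain black disc, 58 mm across and only 9 mm high, with no window. Stands loose and upright on the table; origin at the centre of its underside, z up; the yaw varies.
- cap_top (a point): the point on the upright centre line of cap, level with its highest part (9 mm above its underside)
- card: viewing card, a bystander: an upright thin card, 55 mm wide, with a pale edge and target rings on its face, on a small black foot; 72 mm high. Stands loose and upright on the table; origin at the centre of its underside, z up; the yaw varies.
- card_top (a point): the point on the upright centre line of card, level with its highest part (72 mm above its underside)
- holder: post holder, a bystander: a black tube on a round base with a thumbscrew at its side and a bare steel post standing out of the top; nothing is mounted on the post; 80 mm high. Stands loose and upright on the table; origin at the centre of its underside, z up; the yaw varies.
- holder_top (a point): the point on the upright centre line of holder, level with its highest part (80 mm above its underside)
There are look-alikes about, which are no part of the job. What is shaped like the lens but orange or turquoise is not meant.

How it is judged (in metres and radians):
On the way, in this order (a step that is already met when the one before it is completed fails the run):
1. the fingertips dwell just above the mirror mount (horizontal distance between the grasp point and mirror_top below 0.02 m and z of the grasp point in the frame of mirror_top between 0.01 and 0.08 m), for 1.5 s.
2. the fingertips dwell just above the lens mount (horizontal distance between the grasp point and lens_top below 0.02 m and z of the grasp point in the frame of lens_top between 0.01 and 0.08 m), for 1.5 s.
3. the fingertips dwell just above the power sensor (horizontal distance between the grasp point and sensor_top below 0.02 m and z of the grasp point in the frame of sensor_top between 0.01 and 0.08 m), for 1.5 s.
At the end, for the whole second after the job is handed in: The hand still points at the power sensor: grasp point (some 2 cm behind the fingertips) within 20 mm of its centre line and 10 to 80 mm above its top. The six listed things stand upright (within 0.1 rad), within 10 mm of where they began (all of step 3 and distance of each of mirror, lens, sensor, cap, card, holder from where it was at the start of the episode below 0.01 m and angle between each of mirror, lens, sensor, cap, card, holder's own z axis and vertical below 0.1 rad); the robot touches nothing.
It fails at once if the robot touches something (more than 0.5 N) (contact force between any of the fingers, the arm and anything else above 0.5 N).
It fails at once if a thing of the beam line is moved by more than 10 mm, lifted or tipped (not (distance of each of mirror, lens, sensor, cap, card, holder from where it was at the start of the episode below 0.01 m and angle between each of mirror, lens, sensor, cap, card, holder's own z axis and vertical below 0.1 rad)).
It fails at once if the hand points at the lens cap, the card or the post holder (grasp point within 20 mm of its centre line and less than 50 mm above its top) ((horizontal distance between the grasp point and cap_top below 0.02 m and z of the grasp point in the frame of cap_top between 0.01 and 0.05 m) or (horizontal distance between the grasp point and card_top below 0.02 m and z of the grasp point in the frame of card_top between 0.01 and 0.05 m) or (horizontal distance between the grasp point and holder_top below 0.02 m and z of the grasp point in the frame of holder_top between 0.01 and 0.05 m)).
It also fails if it takes over 59 s, if anything falls off the work surface, if the arm or the gripper's body presses on something with over 40 N, if the wrist force passes 120 N, or if a joint passes its speed limit or range.

## Working session

There is one attempt and no reset: what is moved stays moved. The work goes in short steps, each a Python script; the robot and the scene stay as the last script left them, time stands still between calls to the robot, and variables do not carry over. Pictures are saved under pics/ and viewed, at most 10 in all, crops included, and the job is handed in when it is done.

```bash
mkdir -p pics
python3 - <<'E'
from plant import robot
import cv2
for n in("top","side","wrist"):
    cv2.imwrite(f"pics/{n}0.png",robot.grab_frame(n)); c=robot.get_calibration(n); print(n,c)
print(robot.observe()["time"],robot.tip_reach,robot.observe()["tcp_rot"])
E
```

```text
top {'vertical_fov': 48.82097295319313, 'cx': 325.60430848139094, 'cy': 246.12116577195272, 'rvec': array([ 2.18031316, -2.14165177,  0.15060305]), 'tvec': array([-0.09414106,  0.55739693,  0.87681976])}
side {'vertical_fov': 56.89251116490363, 'cx': 316.36028936429557, 'cy': 246.50695757303822, 'rvec': array([2.0309282 , 0.00315539, 0.02722515]), 'tvec': array([-0.53261459,  0.0228753 ,  0.94364688])}
wrist {'vertical_fov': 65.7324590937029, 'cx': 319.9644716852747, 'cy': 244.6288854411649, 'rvec': array([-2.42839775,  1.52392133,  0.24289859]), 'tvec': array([-0.59914376, -0.03958158,  0.38112022])}
0.15 0.0726 [-1.79942933e+02 -1.30607645e-02  2.57703048e+01]
```

View pics/top0.png

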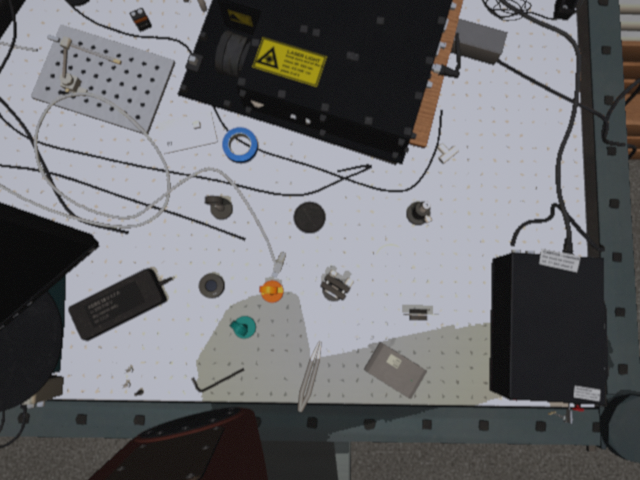

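View pics/side0.png

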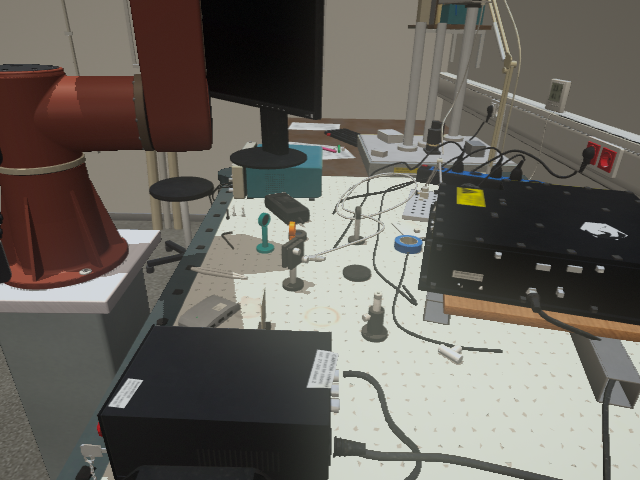

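The top view shows the mirror near (336,286), the lens near (218,207), the sensor near (211,285), the cap near (310,217), the card near (418,312) and the holder near (419,212). The orange and turquoise items are the decoys. I'll zoom in on both views to place the bases and tops.

```bash
cat > h.py <<'E'
import numpy as np,cv2
from plant import robot
def cam(n):
    c=robot.get_calibration(n);f=240/np.tan(np.radians(c["vertical_fov"]/2))
    return np.array([[f,0,c["cx"]],[0,f,c["cy"]],[0,0,1]]),cv2.Rodrigues(c["rvec"])[0],c["tvec"],c["rvec"]
def ray(n,uv,z):
    K,R,t,_=cam(n);d=R.T@np.linalg.inv(K)@np.array([*uv,1]);o=-R.T@t
    return o+d*(z-o[2])/d[2]
def proj(n,p):
    K,R,t,r=cam(n);return cv2.projectPoints(np.array([p],float),r,t,K,None)[0].ravel()
E
python3 - <<'E'
from h import *
a=cv2.imread("pics/top0.png")[180:330,180:380];b=cv2.imread("pics/side0.png")[190:300,240:400]
cv2.imwrite("pics/tc.png",cv2.resize(a,None,fx=4,fy=4,interpolation=2));cv2.imwrite("pics/sc.png",cv2.resize(b,None,fx=5,fy=5,interpolation=2))
for k,uv,z in(("mirror",(334,290),.006),("lens",(221,209),.006),("sensor",(211,285),.016),("cap",(310,217),.009),("card",(418,314),.0),("holder",(418,212),.005)):
    p=ray("top",uv,z);print(k,p.round(3),np.hypot(*p[:2]).round(3),proj("side",p).round(),proj("top",[p[0],p[1],.09]).round())
E
```

```text
mirror [ 0.485 -0.101  0.006] 0.495 [292. 282.] [335. 288.]
lens [0.627 0.104 0.006] 0.635 [356. 238.] [212. 199.]
sensor [0.49  0.114 0.016] 0.503 [298. 232.] [202. 283.]
cap [ 0.614 -0.056  0.009] 0.617 [357. 270.] [309. 208.]
card [ 0.446 -0.25   0.   ] 0.511 [265. 332.] [428. 314.]
holder [ 0.628 -0.25   0.005] 0.676 [376. 331.] [428. 202.]
```

View pics/tc.png

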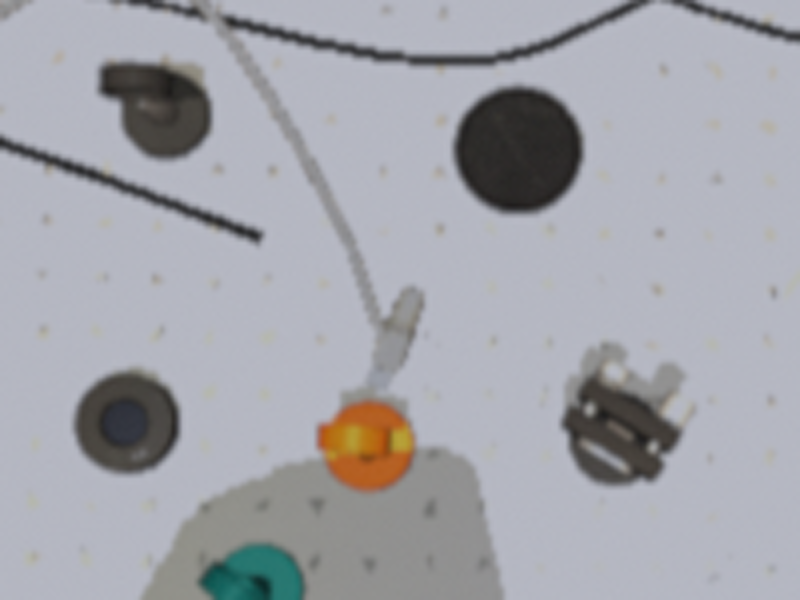

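View pics/sc.png

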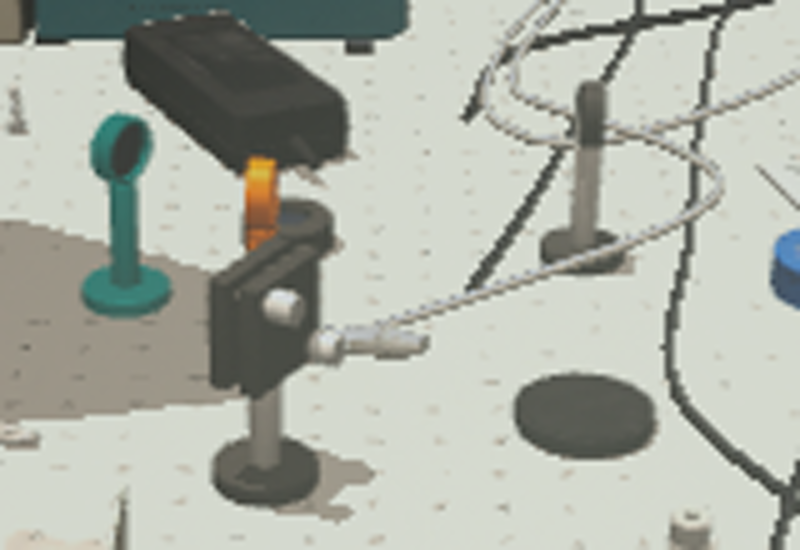

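The crops confirm which item is which. In the top view the lens base is at (221.5,208), the sensor at (211.7,285) and the mirror base at (333.5,290). The side view agrees to about 2 px: mirror base (293,283), lens base (356,240). Next I'll check the monitor's clearance and the IK.

```bash
cat >> h.py <<'E'
M=ray("top",(333.5,290),.006);L=ray("top",(221.5,208.2),.006);S=ray("top",(211.7,285.2),.016)
TOPS=[(M,.094),(L,.088),(S,.016)]
E
python3 - <<'E'
from h import *
Ps=[];uv=[]
for n,p in(("top",(97,240)),("side",(323,118))):
    K,R,t,_=cam(n);Ps.append(K@np.c_[R,t]);uv.append(np.array(p,float))
X=cv2.triangulatePoints(Ps[0],Ps[1],*uv).ravel();X=X[:3]/X[3];print("monitor corner",X,proj("top",X),proj("side",X))
for z in(.2,.4,.6):print(z,ray("top",(97,240),z).round(3))
for p,h in TOPS:
    for yaw in(25.77,60,0,90):
        q=robot.ik([p[0],p[1],h+.025+robot.tip_reach],[180,0,yaw]);print(p.round(3),yaw,q if q is None else np.round(q))
E
```

```text
monitor corner [0.53776905 0.21427395 0.2604604 ] [ 97.08448498 236.10658454] [319.94215788 118.30156744]
0.2 [0.541 0.24  0.2  ]
0.4 [0.514 0.155 0.4  ]
0.6 [0.488 0.07  0.6  ]
[ 0.485 -0.1    0.006] 25.77 [-27. -12. -24.  79.   0. 127.]
[ 0.485 -0.1    0.006] 60 [-27. -12. -24.  79.   0.  93.]
[ 0.485 -0.1    0.006] 0 [-27. -12. -24.  79.   0. 153.]
[ 0.485 -0.1    0.006] 90 [-27. -12. -24.  79.   0.  63.]
[0.628 0.104 0.006] 25.77 [ -2.  13.   1.  78.   0. 152.]
[0.628 0.104 0.006] 60 [ -2.  13.   1.  78.   0. 118.]
[0.628 0.104 0.006] 0 [ -2.  13.   1.  78.   0. 178.]
[0.628 0.104 0.006] 90 [-2. 13.  1. 78.  0. 88.]
[0.489 0.113 0.016] 25.77 [ -2.  -8. -28.  70.   0. 152.]
[0.489 0.113 0.016] 60 [ -2.  -8. -28.  70.   0. 118.]
[0.489 0.113 0.016] 0 [ -2.  -8. -28.  70.   0. 178.]
[0.489 0.113 0.016] 90 [ -2.  -8. -28.  70.   0.  88.]
```

View pics/wrist0.png

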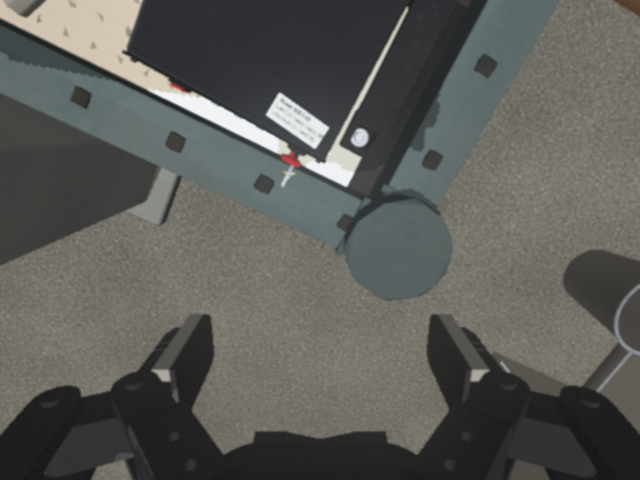

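The wrist view shows only the table's near corner, the power supply and the fingers. The monitor could come close to the arm at the sensor stop, so I'll look at it in both views.

Run:
```python
from h import *
a=cv2.imread("pics/top0.png")[190:440,0:200];b=cv2.imread("pics/side0.png")[0:200,150:350]
g=lambda i:cv2.convertScaleAbs(cv2.resize(i,(400,int(2*i.shape[0])),interpolation=2),alpha=2,beta=10)
a,b=g(a),g(b);o=np.zeros((500,800,3),np.uint8);o[:,:400]=a;o[:400,400:]=b
cv2.imwrite("pics/mon.png",o)
```

```text
(no output)
```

View pics/mon.png

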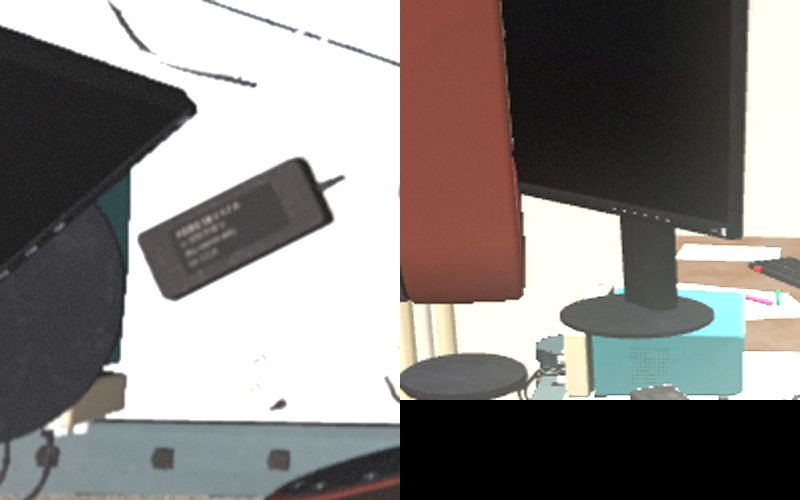

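The monitor stands on the teal box. Its lower front corner is at top (97,242) and side (321,118), and its bottom edge runs to top (0,328).

Run:
```python
from h import *
for a,b in(((97.5,242),(321,118)),((12,350),(269,157)),((63,350),(306,157)),):
    Ps=[];
    for n in("top","side"):
        K,R,t,_=cam(n);Ps.append(K@np.c_[R,t])
    X=cv2.triangulatePoints(Ps[0],Ps[1],np.array(a,float),np.array(b,float)).ravel();X=X[:3]/X[3];print(X.round(3),proj("top",X).round(),proj("side",X).round())
for z in(.2,.26,.3):print(ray("top",(97.5,242),z).round(3),ray("top",(0,328),z).round(3))
```

```text
[0.534 0.213 0.261] [ 98. 239.] [318. 118.]
[0.389 0.391 0.119] [ 12. 345.] [265. 157.]
[0.434 0.302 0.151] [ 63. 315.] [279. 154.]
[0.538 0.239 0.2  ] [0.416 0.364 0.2  ]
[0.53  0.213 0.26 ] [0.418 0.328 0.26 ]
[0.525 0.196 0.3  ] [0.42  0.304 0.3  ]
```

Run:
```python
from h import *
c=robot.get_calibration("wrist");R=cv2.Rodrigues(c["rvec"])[0];print("cam centre",(-R.T@c["tvec"]).round(3),robot.observe()["tool_pos"])
robot.set_gripper(0)
print(robot.tip_reach,robot.observe()["gripper_width"])
robot.line_to([M[0],M[1],.304],vel=.15)
cv2.imwrite("pics/w1.png",robot.grab_frame("wrist"))
cv2.imwrite("pics/t1.png",robot.grab_frame("top"));cv2.imwrite("pics/s1.png",robot.grab_frame("side"))
print(proj("wrist",[*M[:2],.094]),proj("wrist",[*M[:2],.006]),proj("side",[*M[:2],.094]),robot.observe()["time"])
o=np.zeros((480,800,3),np.uint8)
o[:,:400]=cv2.imread("pics/t1.png")[:,100:500];o[:,400:]=cv2.imread("pics/s1.png")[:,50:450];cv2.imwrite("pics/ts1.png",o)
```

```text
cam centre [ 0.333 -0.505  0.374] [ 0.260829   -0.54014624  0.30329621]
0.0726 -2.7687947106909688e-05
[320.19782194 230.90900689] [320.19277866 207.07064283] [292.20003179 241.0555568 ] 4.5083
```

View pics/ts1.png

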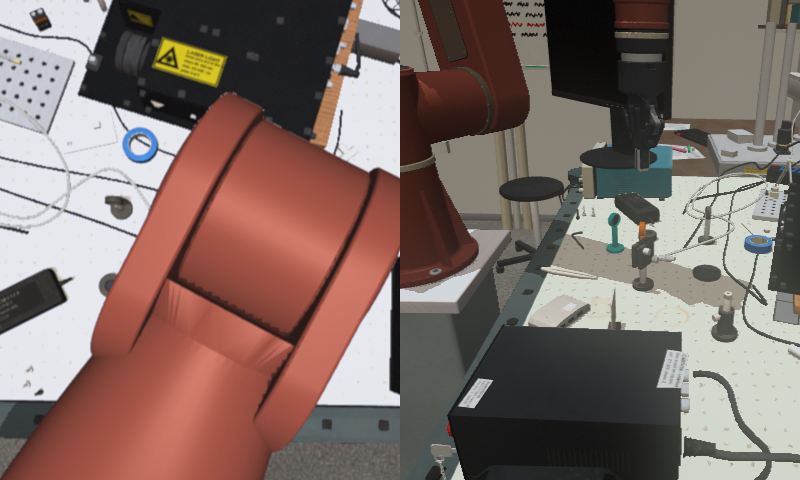

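View pics/w1.png

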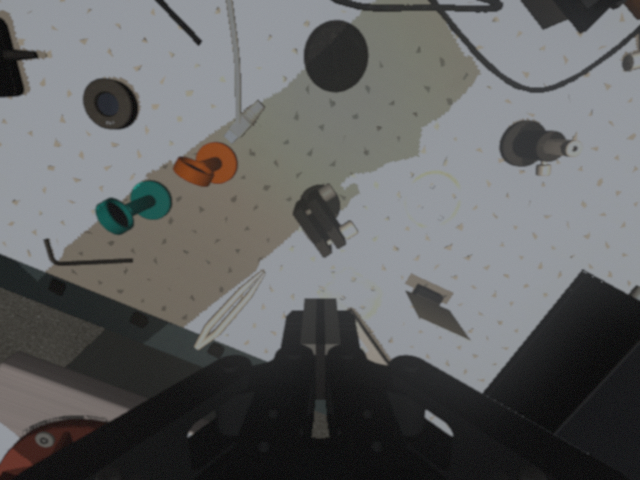

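The side view shows the closed fingers over the mirror mount, and the top view shows a wide wrist fork. I'll estimate the fork's width and height to get its clearance to the monitor.

Run:
```python
from h import *
for z in(.23,.304,.45,.5,.55,.6,.65,.7,.75,.8):
    p=[*M[:2],z];print(z,"top",proj("top",p).round()-[100,0],"side",proj("side",p).round()+[350,0])
# unit directions along/perp to arm plane (q1)
q=np.radians(robot.observe()["q"][0]);u=np.array([np.cos(q),np.sin(q)]);n=np.array([-u[1],u[0]])
print(robot.observe()["q"].round(1) if hasattr(robot.observe()["q"],'round') else robot.observe()["q"])
for z in(.55,.6,.65,.7,.75):
    print(z,[((r:=ray("top",(a+100,b),z)[:2])@n-M[:2]@n).round(3).item() for a,b in((92,340),(110,290),(195,110),(262,440),(290,420),(390,230))],[((r:=ray("top",(a+100,b),z)[:2])@u-M[:2]@u).round(3).item() for a,b in((225,95),(92,340))])
```

```text
0.23 top [238. 283.] side [642. 170.]
0.304 top [240. 279.] side [642. 126.]
0.45 top [247. 269.] side [641.  27.]
0.5 top [250. 264.] side [641. -12.]
0.55 top [254. 257.] side [641. -53.]
0.6 top [259. 249.] side [641. -98.]
0.65 top [266. 238.] side [ 641. -145.]
0.7 top [275. 223.] side [ 641. -197.]
0.75 top [289. 200.] side [ 640. -253.]
0.8 top [313. 162.] side [ 640. -314.]
[-26.8 -12.4 -12.2  90.2  -0.  127.4]
0.55 [0.076, 0.083, 0.093, -0.066, -0.077, -0.081] [0.102, -0.109]
0.6 [0.067, 0.073, 0.081, -0.057, -0.067, -0.07] [0.083, -0.101]
0.65 [0.058, 0.062, 0.07, -0.048, -0.056, -0.06] [0.063, -0.093]
0.7 [0.048, 0.052, 0.059, -0.039, -0.046, -0.049] [0.044, -0.086]
0.75 [0.039, 0.042, 0.047, -0.03, -0.036, -0.038] [0.025, -0.078]
```

The fork's half-width is about 7 cm and it is centred on the tool axis. A vertical tool would leave only about 2 cm to the monitor. For the lens and sensor I'll lean the wrist 10° away from the monitor, keeping the grasp point on the centre line. The wrist view confirms the mirror prediction at (320,231). Next: dwell at the mirror, move over the lens and check.

```bash
cat >> h.py <<'E'
from scipy.spatial.transform import Rotation as Ro
def pose(p,ztip,tilt=10,yaw=10):  # TCP pose with grasp point over p; ztip = height of fingertips
    R=Ro.from_euler('x',tilt,degrees=True)*Ro.from_euler('xyz',[180,0,yaw],degrees=True)
    a=R.as_matrix()[:,2];G=np.array([p[0],p[1],ztip+.0186])
    return (G-.054*a).tolist(),R.as_euler('xyz',degrees=True).tolist()
E
python3 - <<'E'
from h import *
for p,z in((L,.23),(L,.113),(S,.23),(S,.041)):
    P,r=pose(p,z);print(np.round(P,3),np.round(r,1),np.round(robot.ik(P,r),1))
robot.line_to([M[0],M[1],.094+.025+robot.tip_reach],vel=.1)
robot.pause(2.0)
print(robot.observe()["tool_pos"],np.linalg.norm(robot.observe()["ft_force"]))
robot.line_to([M[0],M[1],.304],vel=.12)
P,r=pose(L,.23);robot.line_to(P,vel=.12,rotation=r)
for n in("wrist","top","side"):cv2.imwrite(f"pics/{n}2.png",robot.grab_frame(n))
print(robot.observe()["time"],np.round(robot.observe()["q"],1),proj("wrist",[*L[:2],.088]),proj("wrist",[*L[:2],.006]),proj("wrist",[*S[:2],.016]))
o=np.zeros((480,800,3),np.uint8)
o[:,:400]=cv2.imread("pics/wrist2.png")[:,120:520];o[:,400:]=cv2.imread("pics/side2.png")[:,150:550];cv2.imwrite("pics/ws2.png",o)
E
```

```text
[0.628 0.094 0.302] [-170.1   -1.7    9.9] [ -6.9  11.8  11.4  90.8   9.9 163. ]
[0.628 0.094 0.185] [-170.1   -1.7    9.9] [-6.90e+00  1.24e+01 -1.00e-01  7.87e+01  9.90e+00  1.63e+02]
[0.489 0.104 0.302] [-170.1   -1.7    9.9] [ -7.8 -12.2 -12.6  91.    9.9 162.1]
[0.489 0.104 0.113] [-170.1   -1.7    9.9] [ -7.8  -8.9 -29.4  70.8   9.9 162.1]
[ 0.48500742 -0.09973954  0.1915771 ] 1.0118758697578236
11.175 [ -7.   11.8  11.4  90.8   9.9 163. ] [355.00606892 235.94159262] [361.73182323 215.2408871 ] [326.3691189  337.23268409]
```

View pics/ws2.png

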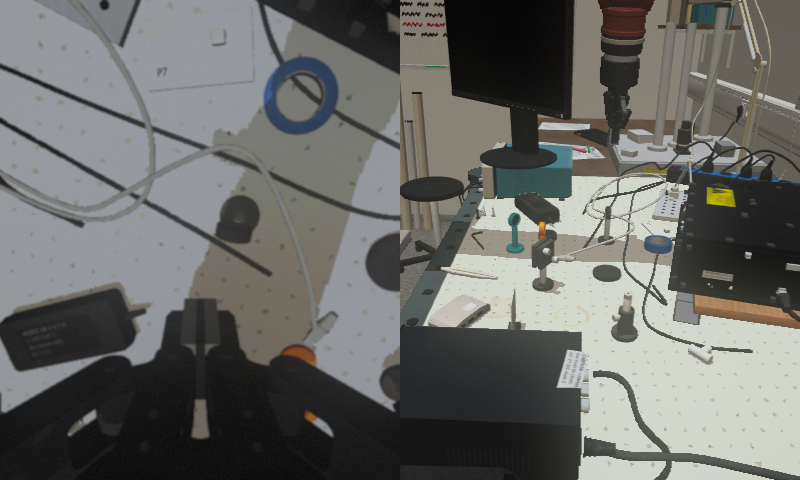

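In the wrist view the lens base is at crop (241,212) and the ring at (235,232), matching the predictions (242,215) and (235,236). The arm is clear of the monitor in the side view, so I'll continue with the lens and sensor.

Run:
```python
from h import *
f=lambda:np.round(robot.observe()["ft_force"],2)
def go(p,z,v=.1):
    P,r=pose(p,z);robot.line_to(P,vel=v,rotation=r)
print(f());go(L,.113);robot.pause(2.0);print(f());go(L,.23);go(S,.23);
cv2.imwrite("pics/w3.png",robot.grab_frame("wrist"));print(proj("wrist",[*S[:2],.016]),f())
go(S,.041);robot.pause(2.0)
print(f(),robot.observe()["time"],robot.observe()["tool_pos"])
cv2.imwrite("pics/s3.png",robot.grab_frame("side"))
o=np.zeros((480,800,3),np.uint8)
o[:,:400]=cv2.imread("pics/w3.png")[:,120:520];o[:,400:]=cv2.imread("pics/s3.png")[:,150:550];cv2.imwrite("pics/ws3.png",o)
```

```text
[-0.19 -0.06 -0.17]
[-0.75 -0.54 -0.34]
[361.16890682 217.64266558] [ 0.05 -0.72 -0.14]
[ 0.17  0.71 -0.19] 21.4417 [0.48918115 0.10362536 0.11277547]
```

View pics/ws3.png

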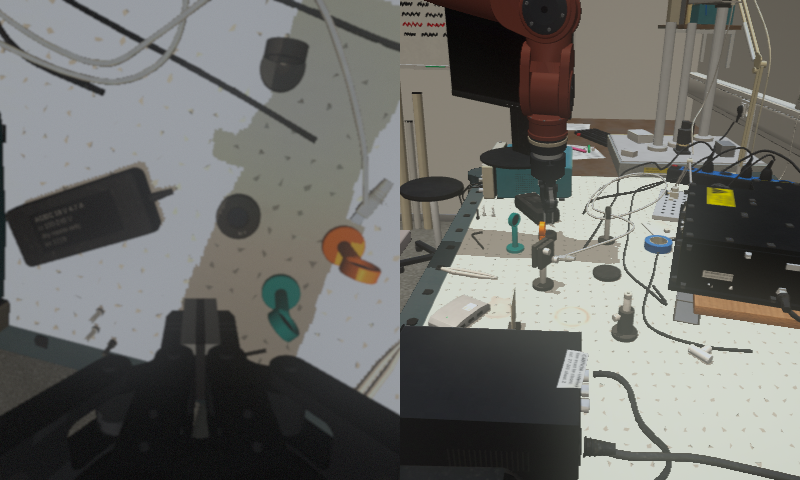

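In the wrist view the sensor was at crop (239,216), against a predicted (241,218). In the side view the hand is over it and everything is still standing. Handing in.

```bash
python3 -c "
from plant import robot
print(robot.job_done())"
```

```text
the job is handed in; nothing more can be done
None
```

I pointed about 2.5 cm above the mirror mount, the lens mount and then the power sensor, two seconds each, and handed in still pointing at the sensor after about 21 s; I saw no sign of contact and nothing moved in the pictures, but no verdict came back, and at the lens and sensor I leaned the hand 10° to clear the monitor.

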